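# Nest the clean pouring cups in the dust box and snap its lid shut

## Task

Put the clean pouring cups away: nest the three white ones standing about the table into the one already in the wooden box, each upright and fully home with its spout over the spout below, in any order, then shut the box's lid until it snaps home on its catch. Do not disturb the used mixing cup, the bottles or the other things standing among them.

Things in the scene. Friction and masses are not known exactly. Their poses are not given: they have to be found in the camera images.
- cup_a: empty white pouring cup, loose on the table, one of four alike (more under the others): 76 mm tall; tapered body, outer diameter 40 mm at the foot, 59 mm under the collar; then a straight collar 20 mm tall, 69 mm across, up to the rim, with a flat shoulder beneath. Origin at the centre of the underside, z up, +x towards the spout
- cup_b: empty white pouring cup like cup_a, loose on the table. Its one spout starts low on the body and stands out to 49.5 mm from the axis at the rim, where it is about 35 mm wide (within 30 degrees of +x). Wall 2 mm, 3 mm in the collar; inside diameter at the rim 62.5 mm. Origin and axes as cup_a
- cup_c: empty white pouring cup like cup_a, loose on the table. Nested home in another with the spouts in line, a cup's shoulder rests on the other's rim and it stands 20 mm higher; with the spouts more than about 10 degrees apart it does not go home. Origin and axes as cup_a
- cup_home: empty white pouring cup like cup_a that already stands in the wooden box, loose on its floor, spout roughly towards the box's front. Origin and axes as cup_a
- cup_box: wooden dust box, fixed to the table, open at the top: 185 mm (x) by 230 mm (y) outside, 152 mm high, boards 10 mm, floor 8 mm thick. Origin at the centre of its underside, z up, front towards -x, lid hinged along its back (+x) top edge
- lid (a joint): lid of the box: wooden frame with a clear pane, 200 mm from hinge to front edge, 230 mm wide, 10 mm thick. 0 = shut, grows as it opens (rad); starts open a little past upright (1.65 to 1.8). Its stiff hinge stays where it is left; over the last 12 mm at the front edge a sprung roller catch must be pressed past (about 6 N), which then holds it at 0
- lid_hinge (a point): middle of the hinge line (lower face of the lid, top of the box's back board); turns with the lid: x axis in the lid's plane away from its front edge, y along the hinge, z out of the lid's upper (outer) face
- lid_edge (a point): middle of the lid's front edge, on its upper (outer) face, 15 mm in front of the shut box; axes as lid_hinge. A brass catch tongue 24 mm wide, 27 mm long stands out of the lid's lower face 30 mm from this edge
- mixing_cup_a: used, clear mixing cup with purple residue and a stirring stick in it, 67 mm across, 69 mm tall, 108 mm with the stick; stands on the table among the pouring cups; not to be disturbed. Origin at the centre of its underside
- bottle_a: clear open bottle, 58 mm across, 166 mm tall, towards the back; a bystander. Origin at the centre of its underside
- bottle_b: a second bottle like bottle_a
- glitter_1: small jar with black lid, 44 mm across, 47 mm tall; a bystander. Origin at the centre of its underside
- glitter_2: small jar with pale lid, 44 mm across, 47 mm tall; a bystander. Origin at the centre of its underside
- dropper_white: small white dropper bottle with black cap, 24 mm across, 70 mm tall; a bystander. Origin at the centre of its underside
- tape_roll: roll of tape lying flat, 102 mm across, 44 mm tall; a bystander. Origin at the centre of its underside
Things that resemble listed ones, but are neither listed nor needed, are in the scene too. What is shaped like the cup_a but green or orange is not meant.

How it is judged:
On the way:
1. all three cups are nested home, spouts in line, in the cup in the box (horizontal distance between each of cup_a, cup_b, cup_c and cup_home below 0.0065 m and z of cup_a in the frame of cup_home between 0.017 and 0.0635 m and angle between each of cup_a, cup_b, cup_c's own z axis and vertical below 0.06 rad and angle between the x axis of each of cup_a, cup_b, cup_c and the x axis of cup_home, either way round below 0.25 rad and z of cup_b in the frame of cup_home between 0.017 and 0.0635 m and z of cup_c in the frame of cup_home between 0.017 and 0.0635 m), for 0.2 s.
At the end, for the whole second after the job is handed in: The cup that was in the box still stands upright on its floor; the other three are nested in it, upright (within 0.06 rad), on its axis within 6.5 mm, 20 mm apart with the top one no more than 3.5 mm high, spouts in line within 0.25 rad; the lid is shut to within 0.02 rad; all at rest (all of step 1 and z of cup_home in the frame of cup_box below 0.012 m and angle between cup_home's own z axis and vertical below 0.06 rad and x of cup_home in the frame of cup_box between -0.06 and 0.06 m and y of cup_home in the frame of cup_box between -0.06 and 0.06 m and linear speed of each of cup_a, cup_b, cup_c, cup_home below 0.02 m/s and value of joint lid below 0.02 rad); the robot touches nothing.
It fails at once if a bystander is moved more than 30 mm or tipped (distance of any of mixing_cup_a, bottle_a, bottle_b, glitter_1, glitter_2, dropper_white, tape_roll from where it was at the start of the episode above 0.03 m or angle between any of mixing_cup_a, bottle_a, bottle_b, glitter_1, glitter_2, dropper_white, tape_roll's own z axis and vertical above 0.35 rad).
It also fails if it takes over 72 s, if anything falls off the work surface, if the arm or the gripper's body presses on something with over 40 N, if the wrist force passes 120 N, or if a joint passes its speed limit or range.

## Robot

A 7-joint arm with a two-finger parallel gripper is mounted at the origin on a cart in front of the work surface, level with it; the furniture and walls round the work are solid. World frame = base frame: x ahead of the robot, y to its left, z up, the work surface at z = 0. Lengths are in m, angles in rad, forces in N, time in s.
With the tool pointing down it reaches from about 0.4 to 0.85 m from the base axis. Payload 4.4 kg.
Tool frame: the origin (TCP) lies midway between the tips of the shut fingers; the grasp point (between the pads) lies 19 mm behind it; z points along the fingers, y is the line along which they close (so a half turn about z gives the same grasp; the last joint's range is limited). The gripper opens to 94 mm and grips with 3 to 60 N. Pads are 16 mm wide; open, the fingers measure 119 mm over their backs; the gripper's body (75 mm by 177 mm) begins 78 mm behind the grasp point.
Start: joints at [-1.21, 0.628, 0.038, 1.517, -0.027, 0.996, -0.02], TCP at [0.269, 0.592, 0.205] pointing down, gripper open.
Joint ranges: [-3.06, 3.06], [-0.37, 2.12], [-1.25, 1.32], [0.18, 2.47], [-1.1, 4.24], [0.23, 1.98], [-2.94, 2.94]. Speed limits (rad/s): [2.57, 2.57, 3.14, 3.14, 3.14, 3.14, 3.14].

## Interface

Orientations are given as a 3x3 rotation matrix whose columns are the frame's x, y, z axes.
In Python, from station import r, eyes, ticket, spotter gives the robot as it stands.
- The arm moves only by the tool carry_out, never from a script. Its argument "targets" is a list of rows, each a list of 4 numbers: the shift along the world's x, y, z as a fraction of full scale, then the turn about the world's z as a fraction of full scale. In form: [[dx, dy, dz, roll], ...]. A call has 1 to 10 rows; each row is the pose to reach, as a shift and turn from the pose commanded when the call began, turning the shorter way round; what a row does not reach only later rows make up. Full scale, the value 1, is 50 cm for a shift and pi rad for a turn. A row lasts 1/12 s, in which the tool goes at most 41.7 mm and 7.16 degrees, less where a joint would pass 70% of its speed; a pose out of reach is approached as far as the arm can. A call with a number of a shift or a turn outside -1 to 1 is refused whole. A call with a gripper value outside its range is refused whole. "jaw" is the finger opening in mm, from 0 to 94, set as the call begins (left out, the last holds). The fingers move at their own pace and stop on an object; "force" is the grip in N (left out, the last holds). Time passes only in rows, so rows that repeat a pose let the fingers close. It gives the time, the measured TCP pose, the force, the opening and the grip force at its end, in the units of the state.
- r.sense(): the state, without advancing time (a new reading comes with each control period).
- eyes.grab_frame(name): name is "side" or "top"; returns a dict with "image" (384x512x3 uint8, red, green, blue), "range_z" (384x512 float32, m along the optical axis (not along the pixel's ray), 0 where there is no reading), "K" (3x3 intrinsics, pixels), "cam_to_world" (4x4, takes a point from camera to world coordinates). Camera axes: x right, y down, z forward; pixel columns grow to the right and rows downward; lengths in m; the calibration is good to about 2 mm. A picture is of the moment at which its call begins.
- ticket.sign_off(): hands the job in; it is judged then, once.
Trained networks look in the newest picture that a camera, given by its name, has taken for a name from the list of things; names that differ only in an ending like _2 or _b are one class to them, and where a whole thing is asked for, a point or a joint stands for the part that bears it (a point fixed in the world has none). Each returns a list of dicts, best first, with "conf" (0 to 1); they miss things now and then, are a little off and sometimes report something else, mostly with a low value. They report only what shows in the picture. A call takes as long as a camera call. They do not tell look-alikes from the thing itself.
- spotter.find_in(name, camera): "uv" ([column, row] in pixels, amid what is visible of it).
- spotter.landmark_of(name, camera): "uv" ([column, row] in pixels: a listed point, or the origin of a listed thing).
The state is a dict: "t": time; "joint_pos": joint angles; "joint_velocities": joint speeds; "joint_efforts": joint torques, N m; "tool_pos": TCP position; "tool_rot": TCP orientation; "ft_force": force on the tool from outside, world axes, zero at the start; "ft_torque": the same for the moment, N m; "gripper_width": finger opening in m; "grip_force": force on a finger pad.
Only numpy, scipy, OpenCV 4.12 (cv2) and the standard library are available. Lean on these libraries where they do the work, as an engineer would, in place of code of your own. Each camera call takes 0.05 s, during which the arm holds its last target. There are 200 camera calls.

## Working session

There is one attempt and no reset: what is moved stays moved. The work goes in short steps, Python scripts to look and compute and a tool call to move; the robot and the scene stay as the last step left them, time stands still between calls to the robot, and variables do not carry over. Pictures are saved under pics/ and viewed, at most 10 in all, crops included, and the job is handed in when it is done.

Besides the shell and the picture viewer there is one more tool, called after "Call:" as name(argument=value, ...) on one line, values as JSON. carry_out: Moves the arm, as the interface text tells. Its arguments: {"type":"object","properties":{"targets":{"type":"array","items":{"type":"array","items":{"type":"number","minimum":-1,"maximum":1}}},"jaw":{"type":"number"},"force":{"type":"number"}},"required":["targets"]}

```bash
mkdir -p pics; ls; cat > h.py <<'E'
import numpy as np, cv2
from station import r, eyes, ticket, spotter
def cloud(f):
    K=f['K'];z=f['range_z'];v,u=np.mgrid[:z.shape[0],:z.shape[1]]
    P=np.stack([(u-K[0,2])/K[0,0]*z,(v-K[1,2])/K[1,1]*z,z],-1)
    T=f['cam_to_world'];return P@T[:3,:3].T+T[:3,3]
def proj(f,p):
    T=f['cam_to_world'];c=T[:3,:3].T@(np.asarray(p)-T[:3,3]);q=f['K']@c;return q[:2]/q[2]
E
python3 - <<'E'
from h import *
ims=[]
for c in('top','side'):
    f=eyes.grab_frame(c);np.savez(c,**f)
    cv2.imwrite(f'pics/{c}0.png',cv2.resize(f['image'][...,::-1],(800,600)))
    W=cloud(f);print(c,f['cam_to_world'].round(3).tolist(),f['K'][0,0])
    for n in('cup_a','cup_box','mixing_cup_a','bottle_a','glitter_1','dropper_white','tape_roll','lid','lid_edge','lid_hinge'):
        for k,fn in(('F',spotter.find_in),('L',spotter.landmark_of)):
            for d in fn(n,c):
                u,v=np.clip(np.round(d['uv']).astype(int),0,[511,383])
                print(n,k,round(d['conf'],2),u,v,W[v,u].round(3))
print(r.sense())
E
```

```text
pics
top [[0.021, -0.992, 0.128, 0.402], [-1.0, -0.022, -0.002, 0.082], [0.005, -0.128, -0.992, 1.441], [0.0, 0.0, 0.0, 1.0]] 441.90693862104297
cup_a F 0.98 247 171 [0.617 0.093 0.006]
cup_a F 0.96 149 202 [0.506 0.404 0.03 ]
cup_a F 0.92 286 206 [ 0.505 -0.037 -0.   ]
cup_a F 0.73 245 219 [ 0.46   0.096 -0.004]
cup_a F 0.68 288 161 [ 0.654 -0.041  0.   ]
cup_a L 0.81 280 209 [ 0.494 -0.017  0.006]
cup_a L 0.74 247 221 [0.453 0.09  0.005]
cup_a L 0.69 248 175 [0.604 0.09  0.003]
cup_a L 0.66 158 201 [0.512 0.381 0.002]
cup_a L 0.66 284 165 [ 0.64  -0.028  0.003]
cup_box F 0.72 362 185 [ 0.578 -0.283  0.009]
cup_box L 0.61 349 205 [ 0.512 -0.24   0.013]
cup_box L 0.5 189 245 [0.373 0.268 0.051]
mixing_cup_a F 0.81 201 196 [0.529 0.239 0.028]
mixing_cup_a F 0.34 371 151 [ 0.632 -0.232  0.304]
bottle_a F 0.76 214 135 [0.703 0.194 0.143]
bottle_a F 0.6 257 122 [0.746 0.065 0.141]
bottle_a L 0.84 254 129 [0.74  0.074 0.081]
bottle_a L 0.69 215 139 [0.695 0.192 0.127]
glitter_1 F 0.72 212 238 [0.396 0.197 0.05 ]
glitter_1 F 0.61 188 243 [0.379 0.271 0.051]
glitter_1 L 0.49 190 246 [0.37  0.265 0.047]
glitter_1 L 0.47 212 236 [0.403 0.198 0.05 ]
dropper_white L 0.37 201 167 [0.619 0.239 0.054]
tape_roll F 0.71 155 144 [0.7   0.399 0.006]
tape_roll L 0.79 165 154 [0.668 0.365 0.003]
lid F 0.8 371 154 [ 0.631 -0.241  0.272]Traceback (most recent call last):
  File "<stdin>", line 9, in <module>
ValueError: it knows: bottle, cup, cup_box, cup_home, dropper_white, glitter, lid_edge, lid_hinge, mixing_cup, tape_roll
```

```bash
python3 - <<'E'
from h import *
for c in('top','side'):
    f=eyes.grab_frame(c);np.savez(c,**f)
    cv2.imwrite(f'pics/{c}0.png',cv2.resize(f['image'][...,::-1],(800,600)))
    W=cloud(f)
    if c=='side':print(c,f['cam_to_world'].round(3).tolist(),f['K'][0,0])
    for n in('cup_home','lid_edge','lid_hinge')+(('cup_a','mixing_cup_a') if c=='side' else ()):
            for d in spotter.landmark_of(n,c):
                u,v=np.clip(np.round(d['uv']).astype(int),0,[511,383])
                print(n,round(d['conf'],2),u,v,W[v,u].round(3))
f=np.load('top.npz');W=cloud(f);im=f['image'].astype(int)
z=W[...,2]
# rims: components of rim height
for lo,hi in((.066,.086),(.076,.094)):
    m=((z>lo)&(z<hi)).astype('uint8')
    n,l,s,ce=cv2.connectedComponentsWithStats(m)
    for i in range(1,n):
        if s[i,4]>40:
            p=W[l==i];c,rr=cv2.minEnclosingCircle(p[:,:2].astype('float32'));print('rim',lo,s[i,4],np.round(c,3),round(rr,3),im[l==i].mean(0).round(),z[l==i].max().round(3))
print(r.sense())
E
```

```text
cup_home 0.64 350 208 [ 0.502 -0.244  0.009]
lid_edge 0.81 381 140 [ 0.719 -0.334  0.056]
lid_hinge 0.87 360 172 [ 0.599 -0.24   0.156]
lid_hinge 0.52 162 156 [ 0.662  0.376 -0.004]
side [[-0.939, 0.223, -0.26, 0.864], [0.342, 0.584, -0.736, 0.914], [-0.012, -0.78, -0.625, 0.844], [0.0, 0.0, 0.0, 1.0]] 449.3445157310087
lid_edge 0.61 185 67 [ 0.645 -0.252  0.348]
lid_hinge 0.88 206 129 [ 0.631 -0.124  0.222]
lid_hinge 0.59 356 264 [0.38  0.29  0.015]
lid_hinge 0.57 182 68 [ 0.646 -0.292  0.33 ]
cup_a 0.84 241 239 [0.619 0.117 0.025]
cup_a 0.7 295 228 [0.462 0.109 0.005]
cup_a 0.66 218 210 [ 0.643 -0.008  0.03 ]
cup_a 0.66 264 204 [ 0.506 -0.011  0.009]
cup_a 0.56 325 314 [0.524 0.404 0.029]
cup_a 0.51 209 130 [ 0.621 -0.129  0.214]
mixing_cup_a 0.84 288 266 [0.542 0.245 0.024]
rim 0.066 1348 [ 1.159 -0.05 ] 0.715 [102.  99.  88.] 0.086
rim 0.066 239 [1.025 0.849] 0.113 [61. 67. 68.] 0.086
rim 0.066 86 [1.071 0.664] 0.042 [96. 95. 89.] 0.086
rim 0.066 63 [1.068 0.43 ] 0.029 [83. 83. 81.] 0.086
rim 0.066 59 [1.037 0.499] 0.03 [78. 80. 78.] 0.085
rim 0.066 311 [1.025 0.15 ] 0.045 [173. 
[... 1747 characters left out ...]
509e-03,  3.69943013e-04,  1.00069656e-03, -5.62682350e-04,
       -4.50118916e-05, -1.10793864e-04,  1.90262104e-03]), 'joint_efforts': array([-9.16822173e-04, -5.49613631e+01,  1.14247162e+00, -1.86937559e+01,
       -5.24092396e-02,  1.61835569e-02,  2.33412760e-05]), 'tool_pos': array([0.26909527, 0.59170694, 0.20548947]), 'tool_rot': array([[-9.10260205e-01,  4.14036664e-01,  4.98867466e-06],
       [ 4.14036664e-01,  9.10260205e-01,  2.50784256e-05],
       [ 5.84239567e-06,  2.48933870e-05, -1.00000000e+00]]), 'ft_force': array([-0.61813612,  0.25004997,  1.22019424]), 'ft_torque': array([ 0.08915029,  0.069969  , -0.00762568]), 'grip_force': 0.0, 'gripper_width': 0.09413849232513946}
```

View pics/top0.png

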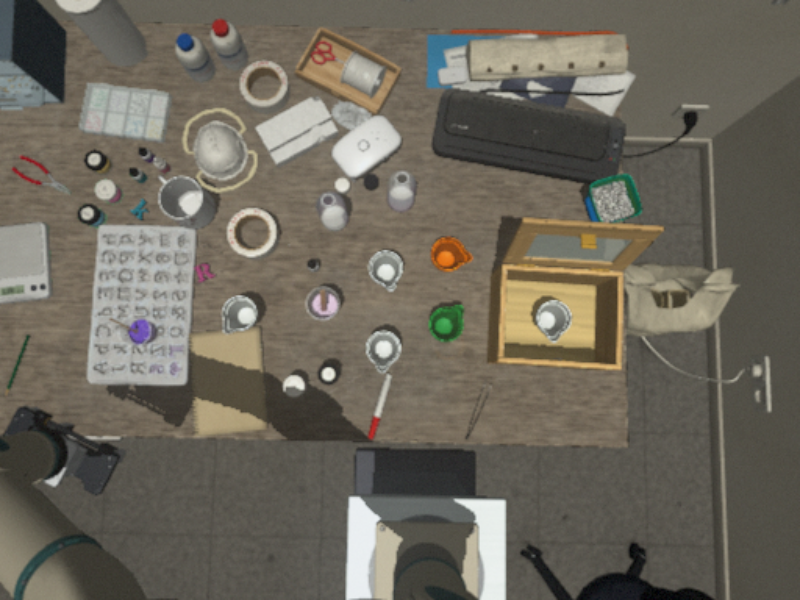

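View pics/side0.png

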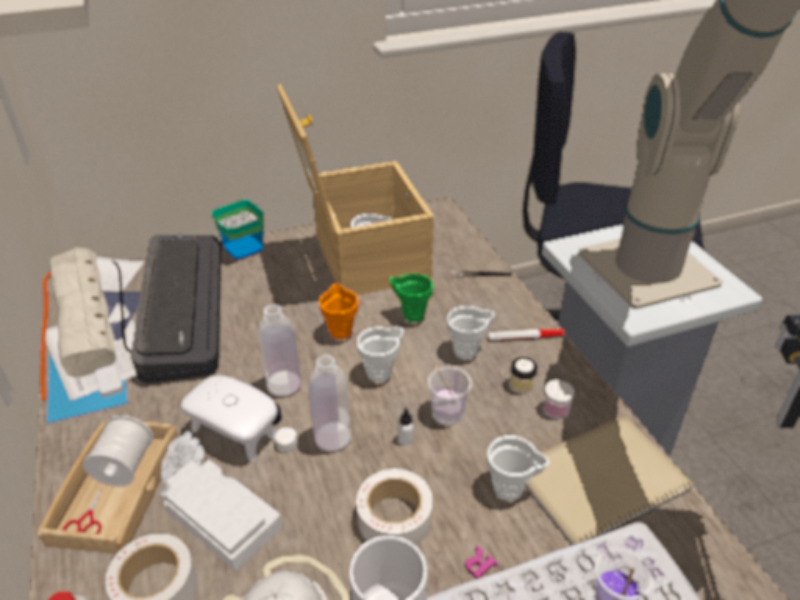

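```bash
cat >> h.py <<'E'
from scipy.optimize import least_squares
def outline(th):  # outer rim radius mid-wall at angle from spout
    t=np.linspace(-np.pi,np.pi,361);R=np.full_like(t,.033)
    tip,e=.048,np.radians(30)
    # straight sides from (33mm,30deg) to rounded tip
    a=np.array([.033*np.cos(e),.033*np.sin(e)]);b=np.array([tip-.002,.004])
    d=b-a;n=np.array([-d[1],d[0]]);c=n@a
    s=np.abs(t)<e;R[s]=np.minimum(c/(n[0]*np.cos(t[s])+n[1]*np.abs(np.sin(t[s]))),tip/np.cos(t[s]))
    return np.interp(th,t,R)
def fitcup(P,c0):
    best=None
    for a0 in np.arange(-3,3.1,.5):
        def f(x):
            d=P-x[:2];th=(np.arctan2(d[:,1],d[:,0])-x[2]+np.pi)%(2*np.pi)-np.pi
            return np.hypot(d[:,0],d[:,1])-outline(th)
        s=least_squares(f,[*c0,a0],loss='soft_l1',f_scale=.002,x_scale=[.01,.01,.2],diff_step=1e-4)
        if best is None or s.cost<best.cost:best=s
    return best.x,np.median(np.abs(best.fun))
def cup(Ws,c0,z0=.076,rad=.055,b=.007):
    out=[]
    Q=[]
    for W in Ws:
        p=W[(np.abs(W[...,2]-z0)<b)&(np.hypot(W[...,0]-c0[0],W[...,1]-c0[1])<rad)][:,:2];Q.append(p)
        if len(p)>25:
            x,e=fitcup(p,c0);out.append((len(p),x.round(4),round(e,4)))
    return out
E
python3 - <<'E'
from h import *
Ws=[cloud(np.load(c+'.npz')) for c in('top','side')]
for n,c,z in(('A',(.602,.091),.076),('B',(.441,.095),.076),('C',(.504,.385),.076),('H',(.506,-.246),.084)):
    print(n,*cup(Ws,c,z))
# box and lid
W=Ws[0];m=(np.abs(W[...,2]-.152)<.006)&(W[...,1]<-.08)&(W[...,1]>-.45)&(W[...,0]>.35)&(W[...,0]<.68)
p=W[m];print(len(p),cv2.minAreaRect(p[:,:2].astype('float32')),p[:,2].mean())
print(np.percentile(p[:,:2],[1,5,95,99],axis=0).round(3))
for W in Ws:
  for lo,hi in((.17,.2),(.22,.25),(.3,.325),(.325,.35),(.35,.4)):
    q=W[(W[...,2]>lo)&(W[...,2]<hi)&(W[...,1]<-.1)&(W[...,1]>-.42)&(W[...,0]>.5)&(W[...,0]<.75)]
    if len(q):print(lo,len(q),np.percentile(q,[2,50,98],axis=0).round(3).tolist())
f=np.load('top.npz')
# overlay
im=cv2.resize(f['image'][...,::-1],None,fx=4,fy=4,interpolation=cv2.INTER_CUBIC)
crops=[]
for c,z in(((.602,.091),.076),((.441,.095),.076),((.504,.385),.076),((.506,-.246),.084)):
    x=cup(Ws[:1],c,z)[0][1];t=np.linspace(-np.pi,np.pi,181);R=outline(t)
    pts=np.array([proj(f,[x[0]+a*np.cos(b+x[2]),x[1]+a*np.sin(b+x[2]),z]) for a,b in zip(R,t)])
    o=np.round(pts*4+2).astype(int);u,v=proj(f,[*c,z])*4;u,v=int(u),int(v)
    k=im[v-70:v+70,u-90:u+90].copy();k2=k.copy();cv2.polylines(k2,[o-[u-90,v-70]],1,(0,0,255),1);crops.append(np.vstack([k,k2]))
cv2.imwrite('pics/fit.png',np.hstack(crops))
E
```

```text
A (84, array([0.6075, 0.0937, 3.4505]), np.float64(0.0009)) (185, array([ 0.6083,  0.0947, -2.84  ]), np.float64(0.0011))
B (82, array([0.4475, 0.094 , 3.1116]), np.float64(0.0009)) (185, array([ 0.4485,  0.0958, -3.1578]), np.float64(0.0011))
C (98, array([0.5102, 0.3806, 2.5426]), np.float64(0.0008)) (274, array([ 0.5115,  0.3828, -3.7299]), np.float64(0.0009))
H (96, array([ 0.5139, -0.2405,  3.1057]), np.float64(0.0008)) (61, array([ 0.5145, -0.2394,  3.139 ]), np.float64(0.001))
1003 ((0.5127405524253845, -0.23797249794006348), (0.23126348853111267, 0.188072070479393), 87.68829345703125) 0.1524267783358922
[[ 0.417 -0.353]
 [ 0.42  -0.35 ]
 [ 0.603 -0.124]
 [ 0.607 -0.121]]
0.17 369 [[0.604, -0.35, 0.171], [0.612, -0.242, 0.186], [0.618, -0.131, 0.199]]
0.22 326 [[0.614, -0.349, 0.221], [0.623, -0.24, 0.235], [0.628, -0.129, 0.249]]
0.3 350 [[0.618, -0.352, 0.301], [0.634, -0.24, 0.317], [0.641, -0.129, 0.325]]
0.325 611 [[0.612, -0.351, 0.325], [0.641, -0.24, 0.344], [0.652, -0.132, 0.35]]
0.35 52 [[0.638, -0.35, 0.35], [0.643, -0.258, 0.351], [0.65, -0.141, 0.353]]
0.17 105 [[0.614, -0.337, 0.171], [0.619, -0.213, 0.184], [0.626, -0.125, 0.2]]
0.22 86 [[0.622, -0.345, 0.22], [0.627, -0.138, 0.235], [0.636, -0.125, 0.249]]
0.3 111 [[0.615, -0.338, 0.301], [0.643, -0.227, 0.317], [0.65, -0.126, 0.324]]
0.325 198 [[0.613, -0.344, 0.326], [0.647, -0.217, 0.347], [0.654, -0.128, 0.35]]
0.35 8 [[0.641, -0.343, 0.35], [0.648, -0.224, 0.351], [0.652, -0.143, 0.351]]
```

View pics/fit.png

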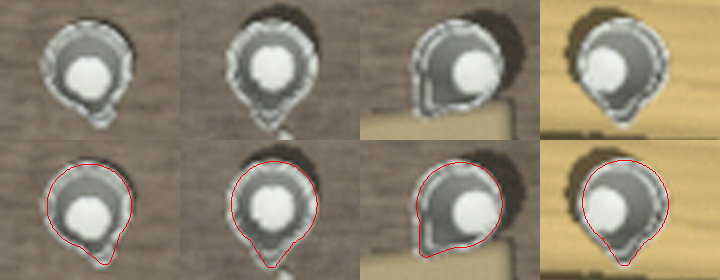

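Call:
carry_out(targets=[[0.484,-0.42,0,-0.053],[0.484,-0.42,0,-0.053],[0.484,-0.42,0,-0.053],[0.484,-0.42,0,-0.053],[0.484,-0.42,0,-0.053],[0.484,-0.42,0,-0.053],[0.484,-0.42,0,-0.053],[0.484,-0.42,0,-0.053],[0.484,-0.42,0,-0.053],[0.484,-0.42,0,-0.053]], jaw=94, force=10)

```text
t: 2.13
tool_pos: [0.5128, 0.3796, 0.2054]
tool_rot: [[-0.827, 0.563, 0.0], [0.563, 0.827, -0.001], [-0.001, -0.0, -1.0]]
ft_force: [0.4, 1.1, -0.0]
gripper_width: 0.0939
grip_force: 0.0
```

Call:
carry_out(targets=[[0,0,-0.08,0],[0,0,-0.16,0],[0,0,-0.22,0],[0,0,-0.26,0],[0,0,-0.297,0],[0,0,-0.297,0],[0,0,-0.297,0]])

```text
t: 2.72
tool_pos: [0.5091, 0.3831, 0.0563]
tool_rot: [[-0.83, 0.557, -0.002], [0.557, 0.83, -0.0], [0.002, -0.002, -1.0]]
ft_force: [-0.2, 0.1, 0.3]
gripper_width: 0.0942
grip_force: 0.0
```

Call:
carry_out(targets=[[0,0,0,0],[0,0,0,0],[0,0,0,0],[0,0,0,0],[0,0,0,0],[0,0,0,0],[0,0,0,0],[0,0,0,0],[0,0,0,0],[0,0,0,0]], jaw=60)

```text
t: 3.55
tool_pos: [0.5115, 0.3819, 0.0579]
tool_rot: [[-0.829, 0.559, 0.001], [0.559, 0.829, 0.001], [-0.0, 0.001, -1.0]]
ft_force: [-1.2, -1.1, 6.4]
gripper_width: 0.0671
grip_force: 10.0
```

Call:
carry_out(targets=[[0,0,0.08,0],[0,0,0.16,0],[0,0,0.24,0],[0,0,0.32,0],[0,0,0.38,0],[0,-0.08,0.38,0.03],[0,-0.16,0.38,0.06],[0,-0.24,0.38,0.09],[0,-0.32,0.38,0.12],[0,-0.4,0.38,0.15]])

```text
t: 4.38
tool_pos: [0.5105, 0.1798, 0.2469]
tool_rot: [[-0.993, 0.117, -0.0], [0.117, 0.993, -0.0], [0.0, -0.0, -1.0]]
ft_force: [1.0, -0.0, -0.7]
gripper_width: 0.0673
grip_force: 10.0
```

Call:
carry_out(targets=[[0.002,-0.08,0,0.032],[0.004,-0.16,0,0.032],[0.006,-0.24,0,0.032],[0.006,-0.32,0,0.032],[0.006,-0.4,0,0.032],[0.006,-0.48,0,0.032],[0.006,-0.56,0,0.032],[0.006,-0.64,0,0.032],[0.006,-0.72,0,0.032],[0.006,-0.8,0,0.032]])

```text
t: 5.22
tool_pos: [0.5134, -0.2202, 0.2469]
tool_rot: [[-1.0, 0.022, -0.0], [0.022, 1.0, 0.0], [0.0, 0.0, -1.0]]
ft_force: [0.6, 0.7, -1.2]
gripper_width: 0.0675
grip_force: 10.0
```

Call:
carry_out(targets=[[0,-0.03,0,0],[0,-0.044,0,0],[0,-0.044,0,0],[0,-0.044,0,0]])

```text
t: 5.55
tool_pos: [0.5141, -0.2386, 0.2467]
tool_rot: [[-1.0, 0.02, -0.0], [0.02, 1.0, 0.002], [0.0, 0.002, -1.0]]
ft_force: [-0.5, -0.2, -1.4]
gripper_width: 0.0674
grip_force: 10.0
```

```bash
python3 - <<'E'
from h import *
s=r.sense();print(s['t'],s['tool_pos'],np.arctan2(s['tool_rot'][1,0],s['tool_rot'][0,0]),s['ft_force'],s['gripper_width'],s['grip_force'])
f=eyes.grab_frame('side')
W=cloud(f);c=s['tool_pos'];
for z in(.019,): print(cup([W],c[:2],c[2]+z,b=.01))
u,v=proj(f,c).astype(int)
im=cv2.resize(f['image'][v-100:v+90,max(u-120,0):u+120,::-1],None,fx=3,fy=3)
cv2.imwrite('pics/g1.png',im)
E
```

```text
5.55 [ 0.51414549 -0.23857232  0.24668273] 3.12122531063642 [-0.53656498 -0.22754855 -1.43848085] 0.06738761630739283 9.99990847078152
[(200, array([ 0.512 , -0.2385,  1.4592]), np.float64(0.0023))]Traceback (most recent call last):
  File "<stdin>", line 7, in <module>
cv2.error: OpenCV(4.12.0) /io/opencv/modules/imgproc/src/resize.cpp:4208: error: (-215:Assertion failed) !ssize.empty() in function 'resize'
```

```bash
cat >> h.py <<'E'
def shot(cam,name,p,w=110):
    f=eyes.grab_frame(cam);u,v=proj(f,p).astype(int);u=min(max(u,w),511-w);h=w*3//4;v=min(max(v,h),383-h)
    cv2.imwrite(name,cv2.resize(f['image'][v-h:v+h,u-w:u+w,::-1],None,fx=3,fy=3,interpolation=cv2.INTER_CUBIC));return f
E
python3 - <<'E'
from h import *
shot('side','pics/g2.png',r.sense()['tool_pos'])
E
```

```text
(no output)
```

View pics/g2.png

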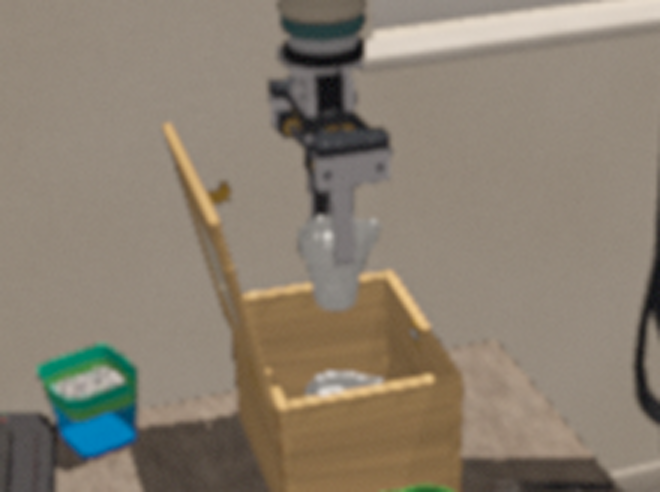

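Call:
carry_out(targets=[[0,-0.002,-0.06,0],[0,-0.002,-0.12,0],[0,-0.002,-0.17,0],[0,-0.002,-0.21,0],[0,-0.002,-0.24,0],[0,-0.002,-0.26,0],[0,-0.002,-0.28,0],[0,-0.002,-0.295,0],[0,-0.002,-0.305,0]])

```text
t: 6.4
tool_pos: [0.5144, -0.2407, 0.0941]
tool_rot: [[-1.0, 0.021, 0.0], [0.021, 1.0, 0.0], [-0.0, 0.0, -1.0]]
ft_force: [0.5, -0.1, -1.0]
gripper_width: 0.0675
grip_force: 10.0
```

Call:
carry_out(targets=[[0,0,-0.008,0],[0,0,-0.014,0],[0,0,-0.02,0],[0,0,-0.024,0],[0,0,-0.024,0],[0,0,-0.024,0]])

```text
t: 6.9
tool_pos: [0.5152, -0.2414, 0.0841]
tool_rot: [[-1.0, 0.021, 0.003], [0.021, 1.0, -0.001], [-0.003, -0.0, -1.0]]
ft_force: [-1.2, 1.1, 8.3]
gripper_width: 0.0672
grip_force: 11.6
```

Call:
carry_out(targets=[[0,0,0,0],[0,0,0,0],[0,0,0,0],[0,0,0,0],[0,0,0,0],[0,0,0,0]], jaw=94)

```text
t: 7.4
tool_pos: [0.5139, -0.2413, 0.0823]
tool_rot: [[-1.0, 0.022, -0.0], [0.022, 1.0, 0.0], [0.0, 0.0, -1.0]]
ft_force: [0.2, -0.2, -0.1]
gripper_width: 0.0939
grip_force: 0.0
```

Call:
carry_out(targets=[[0,0,0.08,0],[0,0,0.16,0],[0,0,0.24,0],[0,0,0.3,0],[0,0.08,0.3,0],[0,0.16,0.3,0],[0,0.24,0.3,0],[0,0.32,0.3,0],[0,0.4,0.3,0],[0,0.4,0.3,0]])

```text
t: 8.23
tool_pos: [0.5139, -0.0311, 0.2325]
tool_rot: [[-1.0, 0.009, -0.0], [0.009, 1.0, 0.006], [0.0, 0.006, -1.0]]
ft_force: [-0.7, 1.0, -0.4]
gripper_width: 0.0938
grip_force: 0.0
```

```bash
cat > m.py <<'E'
from h import *
import sys
s=r.sense();print(s['t'],s['tool_pos'],np.arctan2(s['tool_rot'][1,0],s['tool_rot'][0,0]))
fs=[eyes.grab_frame(c) for c in('top','side')];Ws=[cloud(f) for f in fs]
for n,c,z in(('A',(.608,.094),.076),('B',(.448,.095),.076),('S',(.514,-.24),float(sys.argv[1]))):
    print(n,*cup(Ws,c,z))
W=Ws[0];q=W[np.hypot(W[...,0]-.514,W[...,1]+.24)<.055];print(np.percentile(q[:,2],[50,70,80,90,97]).round(4))
E
python3 m.py .104
```

```text
8.2333 [ 0.51393364 -0.03108628  0.23249576] 3.132485725007563
A (79, array([0.6074, 0.0937, 3.4442]), np.float64(0.0009)) (188, array([ 0.6086,  0.0949, -2.8444]), np.float64(0.0012))
B (83, array([ 0.4476,  0.094 , -3.1833]), np.float64(0.001)) (177, array([ 0.4487,  0.0959, -3.1614]), np.float64(0.0011))
S (102, array([ 0.5133, -0.2416,  3.1265]), np.float64(0.001)) (126, array([ 0.514 , -0.2412,  3.1133]), np.float64(0.0014))
[0.0374 0.0801 0.0875 0.1009 0.1062]
```

Call:
carry_out(targets=[[-0.06,0.08,0,0],[-0.132,0.16,0,0],[-0.132,0.24,0,0],[-0.132,0.273,0,0],[-0.132,0.273,0,0],[-0.132,0.273,0,0],[-0.132,0.273,0,0]])

```text
t: 8.92
tool_pos: [0.4486, 0.093, 0.2324]
tool_rot: [[-1.0, 0.024, 0.0], [0.024, 1.0, -0.001], [-0.0, -0.001, -1.0]]
ft_force: [-0.1, -0.0, 0.4]
gripper_width: 0.094
grip_force: 0.0
```

Call:
carry_out(targets=[[0,0.002,-0.08,0],[0,0.002,-0.16,0],[0,0.002,-0.22,0],[0,0.002,-0.28,0],[0,0.002,-0.32,0],[0,0.002,-0.351,0],[0,0.002,-0.351,0],[0,0.002,-0.351,0]])

```text
t: 9.58
tool_pos: [0.4481, 0.0939, 0.0565]
tool_rot: [[-1.0, 0.025, -0.002], [0.025, 1.0, -0.002], [0.002, -0.002, -1.0]]
ft_force: [0.2, -0.7, 0.9]
gripper_width: 0.0938
grip_force: 0.0
```

Call:
carry_out(targets=[[0,0,0,0],[0,0,0,0],[0,0,0,0],[0,0,0,0],[0,0,0,0],[0,0,0,0],[0,0,0,0],[0,0,0,0]], jaw=60)

```text
t: 10.25
tool_pos: [0.4487, 0.0961, 0.0576]
tool_rot: [[-1.0, 0.022, 0.001], [0.022, 1.0, 0.0], [-0.001, 0.0, -1.0]]
ft_force: [0.3, -0.5, 7.5]
gripper_width: 0.0672
grip_force: 10.2
```

Call:
carry_out(targets=[[0,0,0.08,0],[0,0,0.16,0],[0,0,0.24,0],[0,0,0.32,0],[0,0,0.4,0],[0.04,-0.08,0.4,0],[0.08,-0.16,0.4,0],[0.131,-0.24,0.4,0],[0.131,-0.32,0.4,0],[0.131,-0.4,0.4,0]])

```text
t: 11.08
tool_pos: [0.5145, -0.098, 0.2568]
tool_rot: [[-1.0, 0.02, 0.001], [0.02, 1.0, 0.0], [-0.001, 0.0, -1.0]]
ft_force: [0.9, 0.5, -1.6]
gripper_width: 0.0671
grip_force: 10.2
```

Call:
carry_out(targets=[[0,-0.08,0,0],[0,-0.16,0,0],[0,-0.23,0,0],[0,-0.274,0,0],[0,-0.274,0,0],[0,-0.274,0,0],[0,-0.274,0,0],[0,-0.274,0,0]])

```text
t: 11.75
tool_pos: [0.5136, -0.2317, 0.2568]
tool_rot: [[-1.0, 0.019, -0.0], [0.019, 1.0, 0.001], [0.0, 0.001, -1.0]]
ft_force: [1.1, 0.6, -1.3]
gripper_width: 0.0673
grip_force: 10.2
```

Call:
carry_out(targets=[[0,0,0,0],[0,0,0,0]])

```text
t: 11.92
tool_pos: [0.5137, -0.2324, 0.2571]
tool_rot: [[-1.0, 0.019, 0.0], [0.019, 1.0, 0.0], [-0.0, 0.0, -1.0]]
ft_force: [-0.7, 0.6, -1.0]
gripper_width: 0.0676
grip_force: 10.2
```

```bash
python3 - <<'E'
from h import *
for i in range(3):
    s=r.sense();print(s['tool_pos'],np.arctan2(s['tool_rot'][1,0],s['tool_rot'][0,0]));eyes.grab_frame('top')
E
```

```text
[ 0.51366087 -0.23239035  0.25707328] 3.1221262808290176
[ 0.51364026 -0.2326489   0.25708911] 3.1217976023692455
[ 0.51361152 -0.23294785  0.25710469] 3.1213803446369637
```

Call:
carry_out(targets=[[0,-0.017,0,0],[0,-0.017,-0.06,0],[0,-0.017,-0.11,0],[0,-0.017,-0.15,0],[0,-0.017,-0.19,0],[0,-0.017,-0.22,0],[0,-0.017,-0.245,0],[0,-0.017,-0.265,0],[0,-0.017,-0.28,0],[0,-0.017,-0.287,0]])

```text
t: 12.9
tool_pos: [0.5131, -0.2424, 0.1126]
tool_rot: [[-1.0, 0.022, -0.001], [0.022, 1.0, 0.0], [0.001, 0.0, -1.0]]
ft_force: [0.0, 0.8, -1.2]
gripper_width: 0.0675
grip_force: 10.2
```

Call:
carry_out(targets=[[0,0,-0.006,0],[0,0,-0.012,0],[0,0,-0.018,0],[0,0,-0.022,0],[0,0,-0.022,0],[0,0,-0.022,0]])

```text
t: 13.4
tool_pos: [0.515, -0.2423, 0.1042]
tool_rot: [[-1.0, 0.021, 0.003], [0.021, 1.0, -0.001], [-0.003, -0.001, -1.0]]
ft_force: [-0.8, 1.2, 7.3]
gripper_width: 0.0673
grip_force: 10.3
```

Call:
carry_out(targets=[[0,0,0,0],[0,0,0,0],[0,0,0,0],[0,0,0,0],[0,0,0,0],[0,0,0,0]], jaw=94)

```text
t: 13.9
tool_pos: [0.5133, -0.2423, 0.1023]
tool_rot: [[-1.0, 0.022, -0.0], [0.022, 1.0, 0.0], [0.0, 0.0, -1.0]]
ft_force: [-0.4, -0.4, -0.6]
gripper_width: 0.0937
grip_force: 0.0
```

Call:
carry_out(targets=[[0,0,0.08,0],[0,0,0.16,0],[0,0,0.24,0],[0,0,0.28,0],[0,0.08,0.28,0],[0,0.16,0.28,0],[0,0.24,0.28,0],[0,0.32,0.28,0],[0,0.4,0.28,0],[0,0.4,0.28,0]])

```text
t: 14.73
tool_pos: [0.5133, -0.0321, 0.2425]
tool_rot: [[-1.0, 0.009, -0.0], [0.009, 1.0, 0.006], [0.0, 0.006, -1.0]]
ft_force: [0.4, 1.0, 0.5]
gripper_width: 0.0945
grip_force: 0.0
```

```bash
python3 m.py .124
```

```text
14.7333 [ 0.51329254 -0.03211062  0.24249857] 3.1323722668491616
A (79, array([ 0.6075,  0.0935, -2.8583]), np.float64(0.0009)) (185, array([ 0.6087,  0.0949, -2.8681]), np.float64(0.001))
B
S (104, array([ 0.513 , -0.242 ,  3.1165]), np.float64(0.001)) (137, array([ 0.5139, -0.2408, -3.1753]), np.float64(0.0013))
[0.0715 0.1    0.1078 0.1214 0.1252]
```

Call:
carry_out(targets=[[0.03,0.07,0,0.02],[0.07,0.14,0,0.05],[0.12,0.2,0,0.08],[0.16,0.24,0,0.1],[0.189,0.273,0,0.1],[0.189,0.273,0,0.1],[0.189,0.273,0,0.1],[0.189,0.273,0,0.1],[0.189,0.273,0,0.1]])

```text
t: 15.58
tool_pos: [0.6075, 0.0916, 0.2424]
tool_rot: [[-0.958, -0.285, -0.001], [-0.285, 0.958, -0.001], [0.001, -0.001, -1.0]]
ft_force: [0.6, -0.1, -0.3]
gripper_width: 0.094
grip_force: 0.0
```

Call:
carry_out(targets=[[0,0.003,-0.08,0],[0,0.003,-0.16,0],[0,0.003,-0.23,0],[0,0.003,-0.29,0],[0,0.003,-0.34,0],[0,0.003,-0.371,0],[0,0.003,-0.371,0],[0,0.003,-0.371,0]])

```text
t: 16.25
tool_pos: [0.6074, 0.0944, 0.0569]
tool_rot: [[-0.958, -0.287, -0.001], [-0.287, 0.958, -0.001], [0.002, -0.0, -1.0]]
ft_force: [0.2, -0.3, 0.9]
gripper_width: 0.0943
grip_force: 0.0
```

Call:
carry_out(targets=[[0,0,0,0],[0,0,0,0],[0,0,0,0],[0,0,0,0],[0,0,0,0],[0,0,0,0],[0,0,0,0],[0,0,0,0]], jaw=60)

```text
t: 16.92
tool_pos: [0.6087, 0.0958, 0.0579]
tool_rot: [[-0.958, -0.288, 0.002], [-0.288, 0.958, 0.0], [-0.002, -0.0, -1.0]]
ft_force: [-0.4, -0.8, 5.9]
gripper_width: 0.0674
grip_force: 10.1
```

Call:
carry_out(targets=[[0,0,0.08,0],[0,0,0.16,0],[0,0,0.24,0],[0,0,0.32,0],[0,0,0.4,0],[-0.04,-0.05,0.43,-0.02],[-0.08,-0.11,0.43,-0.05],[-0.13,-0.17,0.43,-0.08],[-0.189,-0.22,0.43,-0.099],[-0.189,-0.28,0.43,-0.099]])

```text
t: 17.75
tool_pos: [0.5067, -0.0443, 0.2715]
tool_rot: [[-1.0, 0.02, -0.007], [0.02, 1.0, 0.001], [0.007, 0.001, -1.0]]
ft_force: [0.6, 0.6, -0.1]
gripper_width: 0.0671
grip_force: 10.0
```

Call:
carry_out(targets=[[0,-0.08,0,0],[0,-0.16,0,0],[0,-0.24,0,0],[0,-0.3,0,0],[0,-0.36,0,0],[0,-0.38,0,0],[0,-0.38,0,0],[0,-0.38,0,0],[0,-0.38,0,0]])

```text
t: 18.5
tool_pos: [0.5137, -0.2316, 0.2717]
tool_rot: [[-1.0, 0.016, -0.0], [0.016, 1.0, 0.002], [0.0, 0.002, -1.0]]
ft_force: [0.1, -0.7, -1.0]
gripper_width: 0.0669
grip_force: 10.0
```

Call:
carry_out(targets=[[0,-0.019,0,-0.001],[0,-0.019,-0.06,-0.001],[0,-0.019,-0.11,-0.001],[0,-0.019,-0.15,-0.001],[0,-0.019,-0.19,-0.001],[0,-0.019,-0.215,-0.001],[0,-0.019,-0.235,-0.001],[0,-0.019,-0.255,-0.001],[0,-0.019,-0.27,-0.001],[0,-0.019,-0.277,-0.001]])

```text
t: 19.33
tool_pos: [0.5133, -0.2433, 0.1327]
tool_rot: [[-1.0, 0.021, -0.001], [0.021, 1.0, 0.0], [0.001, 0.0, -1.0]]
ft_force: [-0.1, -0.3, -0.0]
gripper_width: 0.0676
grip_force: 10.0
```

Call:
carry_out(targets=[[0,0,-0.006,0],[0,0,-0.012,0],[0,0,-0.018,0],[0,0,-0.022,0],[0,0,-0.022,0],[0,0,-0.022,0]])

```text
t: 19.83
tool_pos: [0.515, -0.2433, 0.1243]
tool_rot: [[-1.0, 0.021, 0.003], [0.021, 1.0, 0.0], [-0.003, 0.0, -1.0]]
ft_force: [-0.1, 2.8, 8.6]
gripper_width: 0.0675
grip_force: 10.6
```

Seated. Release, back off and check.

Call:
carry_out(targets=[[0,0,0,0],[0,0,0,0],[0,0,0,0],[0,0,0,0],[0,0,0,0],[0,0,0,0]], jaw=94)

```text
t: 20.33
tool_pos: [0.5133, -0.2439, 0.1223]
tool_rot: [[-1.0, 0.022, -0.0], [0.022, 1.0, -0.0], [0.0, -0.0, -1.0]]
ft_force: [0.2, -0.1, 0.3]
gripper_width: 0.0936
grip_force: 0.0
```

Call:
carry_out(targets=[[0,0,0.08,0],[0,0,0.16,0],[0,0,0.24,0],[0,0,0.3,0],[0,0.08,0.38,0],[0,0.16,0.46,0],[0,0.24,0.5,0],[0,0.32,0.54,0],[0,0.4,0.54,0],[0,0.4,0.54,0]])

```text
t: 21.17
tool_pos: [0.5136, -0.0402, 0.3943]
tool_rot: [[-1.0, 0.019, 0.003], [0.019, 1.0, 0.001], [-0.003, 0.001, -1.0]]
ft_force: [1.1, 0.2, -0.6]
gripper_width: 0.0936
grip_force: 0.0
```

```bash
python3 m.py .144; python3 - <<'E'
from h import *
f=shot('side','pics/s3.png',[.55,-.24,.2]);W=cloud(f)
f2=eyes.grab_frame('top');W2=cloud(f2)
for n,W in(('s',W),('t',W2)):
    q=W[(W[...,2]>.17)&(W[...,2]<.4)&(W[...,1]<-.125)&(W[...,1]>-.36)&(W[...,0]>.56)&(W[...,0]<.72)]
    a,b=np.polyfit(q[:,2],q[:,0],1);print(n,len(q),'theta',np.pi/2+np.arctan(a),'x at hinge z',a*.152+b,'top',np.percentile(q[:,2],98),np.percentile(q[:,1],[2,98]))
E
```

```text
21.1667 [ 0.51360195 -0.04020373  0.39426099] 3.1223238206017325
A
B
S (48, array([ 0.5134, -0.2417, -3.1411]), np.float64(0.0008)) (144, array([ 0.5142, -0.2412, -3.1666]), np.float64(0.0012))
[0.1316 0.1394 0.1431 0.1454 0.1476]
s 661 theta 1.7330805818825117 x at hinge z 0.6140218547201249 top 0.34951408053757244 [-0.34565358 -0.12576009]
t 1449 theta 1.7562481897065976 x at hinge z 0.6031422157530689 top 0.3502012222375696 [-0.35315279 -0.20174613]
```

View pics/s3.png

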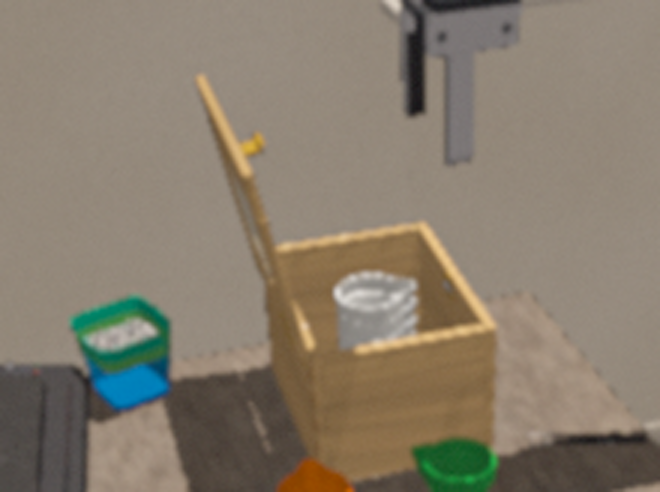

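Call:
carry_out(targets=[[0,0,0.06,0],[0.06,-0.03,0.06,0],[0.12,-0.07,0.06,0],[0.18,-0.12,0.06,0],[0.24,-0.18,0.06,0],[0.3,-0.25,0.06,0],[0.36,-0.3,0.06,0],[0.373,-0.36,0.06,0],[0.373,-0.39,0.06,0],[0.373,-0.39,0.06,0]], jaw=0)

```text
t: 22.2
tool_pos: [0.6979, -0.2461, 0.4197]
tool_rot: [[-1.0, 0.031, -0.005], [0.031, 1.0, -0.003], [0.005, -0.003, -1.0]]
ft_force: [-0.9, -1.2, -0.2]
gripper_width: 0.0308
grip_force: 0.0
```

Call:
carry_out(targets=[[0,0,0,0],[0,0,0,0],[0,0,0,0]])

```text
t: 22.45
tool_pos: [0.6996, -0.2369, 0.4237]
tool_rot: [[-1.0, 0.02, 0.001], [0.02, 1.0, 0.001], [-0.001, 0.001, -1.0]]
ft_force: [0.3, 0.4, 0.3]
gripper_width: 0.0107
grip_force: 0.0
```

Call:
carry_out(targets=[[0,0,-0.07,0],[0,0,-0.14,0],[0,0,-0.2,0],[0,0,-0.2,0],[-0.04,0,-0.2,0],[-0.07,0,-0.2,0],[-0.1,0,-0.2,0],[-0.12,0,-0.2,0],[-0.14,0,-0.2,0],[-0.16,0,-0.2,0]])

```text
t: 23.28
tool_pos: [0.6215, -0.2376, 0.3263]
tool_rot: [[-1.0, 0.02, 0.007], [0.02, 1.0, -0.001], [-0.007, -0.001, -1.0]]
ft_force: [1.9, 0.9, 1.1]
gripper_width: 0.0003
grip_force: 0.8
```

Call:
carry_out(targets=[[-0.022,0,0,0],[-0.047,0,-0.003,0],[-0.073,0,-0.005,0],[-0.098,0,-0.01,0],[-0.123,0,-0.017,0],[-0.17,0,-0.036,0],[-0.214,0,-0.062,0],[-0.253,0,-0.095,0],[-0.287,0,-0.132,0],[-0.287,0,-0.132,0]])

```text
t: 24.12
tool_pos: [0.4725, -0.2378, 0.2564]
tool_rot: [[-1.0, 0.023, -0.004], [0.023, 1.0, 0.001], [0.004, 0.001, -1.0]]
ft_force: [-0.6, -0.2, 1.1]
gripper_width: 0.0007
grip_force: 0.0
```

```bash
python3 - <<'E'
from h import *
s=r.sense();print(s['tool_pos'],s['ft_force'])
shot('side','pics/l1.png',[.5,-.24,.25])
E
```

```text
[ 0.47248414 -0.23783858  0.25637927] [-0.59816782 -0.2204522   1.11240263]
```

View pics/l1.png

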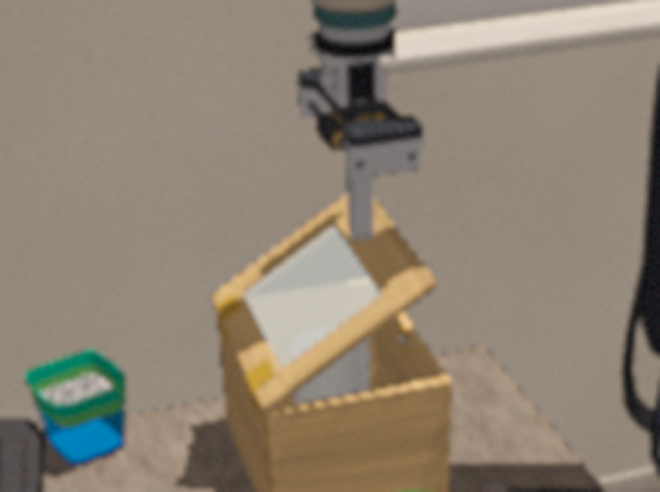

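Call:
carry_out(targets=[[-0.02,0,-0.027,0],[-0.041,0,-0.054,0],[-0.055,0,-0.087,0],[-0.067,0,-0.12,0],[-0.077,0,-0.145,0],[-0.08,0,-0.165,0],[-0.08,0,-0.18,0],[-0.08,0,-0.19,0],[-0.08,0,-0.19,0]])

```text
t: 24.92
tool_pos: [0.4392, -0.2391, 0.1624]
tool_rot: [[-1.0, 0.02, 0.003], [0.02, 1.0, -0.001], [-0.003, -0.001, -1.0]]
ft_force: [-0.4, -0.6, 0.1]
gripper_width: 0.0005
grip_force: 0.0
```

Call:
carry_out(targets=[[0,0,-0.004,0],[0,0,-0.008,0],[0,0,-0.012,0],[0,0,-0.012,0]])

```text
t: 25.25
tool_pos: [0.4393, -0.2393, 0.1614]
tool_rot: [[-1.0, 0.021, 0.006], [0.021, 1.0, -0.002], [-0.006, -0.002, -1.0]]
ft_force: [-9.1, 5.4, 43.6]
gripper_width: 0.0005
grip_force: 21.7
```

Call:
carry_out(targets=[[0,0,0.06,0],[0,0,0.14,0],[0,0.08,0.2,0],[0,0.16,0.2,0],[0,0.24,0.2,0],[0,0.32,0.2,0],[0,0.4,0.2,0],[0,0.4,0.2,0],[0,0.4,0.2,0]])

```text
t: 26.0
tool_pos: [0.4377, -0.0359, 0.2566]
tool_rot: [[-1.0, 0.015, 0.002], [0.015, 1.0, 0.001], [-0.002, 0.001, -1.0]]
ft_force: [0.1, -1.0, 0.7]
gripper_width: 0.0004
grip_force: 0.0
```

```bash
python3 - <<'E'
from h import *
f=shot('top','pics/end.png',[.51,-.24,.15],90);W=cloud(f)
m=(W[...,2]>.13)&(W[...,2]<.2)&(W[...,1]<-.13)&(W[...,1]>-.345)&(W[...,0]>.36)&(W[...,0]<.66)
q=W[m];a=np.abs(q[:,0]-.51)>.08;print('front z',np.median(q[q[:,0]<.42][:,2]),'back z',np.median(q[q[:,0]>.59][:,2]),np.percentile(q[:,0],[1,99]))
E
```

```text
front z 0.16257393480806548 back z 0.16248445594497518 [0.40464402 0.60348612]
```

View pics/end.png

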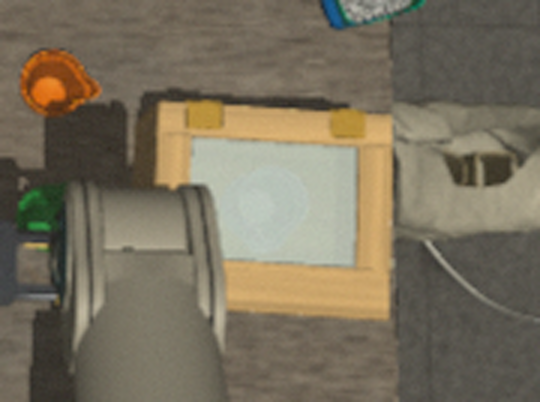

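The lid is level at z = 0.1625 front and back, so it is shut. The stack shows through the pane at about (262, 205), still in place.

```bash
python3 -c "
from h import *
print(ticket.sign_off())"
```

```text
the job is handed in; nothing more can be done
None
```

All three white cups are nested in the boxed cup with their spouts in line, the lid is shut on its catch, and the job was handed in at about 26 s of the 72 s; the sign-off returned no verdict.

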